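# Fit the countersink and tighten the drill's ratchet chuck by three clicks

## Robot

A 6-joint arm with a two-finger parallel gripper is mounted at the origin on the work surface. World frame = base frame: x ahead of the robot, y to its left, z up, the work surface at z = 0. Lengths are in mm, angles in rad, forces in N, time in s.
With the tool pointing down it reaches from about 400 to 925 mm from the base axis. Payload 12.5 kg.
Tool frame: the origin (TCP) lies between the finger pads; the fingertips stand 11 mm ahead of it and the grasp point (between the pads) lies 8 mm behind it; z points along the fingers, y is the line along which they close (so a half turn about z gives the same grasp; the last joint's range is limited). The gripper opens to 95 mm and grips with 3 to 60 N. Pads are 20 mm wide; open, the fingers measure 119 mm over their backs; the gripper's body (75 mm by 180 mm) begins 59 mm behind the grasp point.
Start: joints at [1.078, 0.491, 1.559, -0, 1.092, -0.106], TCP at [235.751, 578.85, 225.661] pointing down, gripper open.
Joint ranges: [-3.1, 3.1], [-0.84, 2.19], [0.05, 2.79], [-1.13, 4.28], [0.06, 2.93], [-2.69, 2.69]. Speed limits (rad/s): [2.22, 2.22, 2.79, 3.14, 3.14, 3.14].

## Interface

Orientations are given as a unit quaternion [w, x, y, z].
In Python, from plant import monitor, get_image, camera_model, arm gives the robot as it stands.
- The arm moves only by the tool play_rows, never from a script. Its argument "deltas" is a list that holds one entry, the list of rows, each a list of 4 numbers: the shift along the world's x, y, z in cm, then the turn about the world's z in degrees. A call has 1 to 8 rows; each row shifts and turns the commanded pose from where the row before left it; what a row does not reach is not made up. A row lasts 1/8 s, in which the tool goes at most 62.5 mm and 10.7 degrees, less where a joint would pass 70% of its speed; a pose out of reach is approached as far as the arm can. A call is refused whole if a number of a shift passes 6.25 or a number of a turn 10.7, either way. A call with a gripper value outside its range is refused whole. "gripper" is the closure, from 0 (fully open) to 1 (shut), set as the call begins (left out, the last holds). The fingers move at their own pace and stop on an object; the grip force is fixed at half the most. Time passes only in rows, so rows that do not move let the fingers close. It gives the time, the measured TCP pose, the force, the opening and the grip force at its end, in the units of the state.
- monitor.observe(): the state, without advancing time (a new reading comes with each control period).
- get_image(name): name is "side" or "top"; returns the picture (420x560x3 uint8, red, green, blue); there is no depth.
- camera_model(name): a dict with "fx", "fy", "cx", "cy" (pixels), "camera_from_world" (4x4, takes a point from world to camera coordinates). Camera axes: x right, y down, z forward; pixel columns grow to the right and rows downward; lengths in mm; the calibration is good to about 2 mm. A picture is of the moment at which its call begins. camera_model takes no time and is no camera call.
- arm.close_job(): hands the job in; it is judged then, once.
The state is a dict: "time": time; "joints": joint angles; "joint_velocities": joint speeds; "joint_torque": joint torques, N m; "eef_pos": TCP position; "tcp_rot": TCP orientation; "contact_force": force on the tool from outside, world axes, zero at the start; "wrist_torque": the same for the moment, N m; "gripper_width": finger opening in mm; "grip_force": force on a finger pad.
Only numpy, scipy, OpenCV 4.12 (cv2) and the standard library are available. Lean on these libraries where they do the work, as an engineer would, in place of code of your own. Each camera call takes 0.05 s, during which the arm holds its last target. There are 200 camera calls.

## Task

Take the countersink with the brass collar out of the bit block and slide its shank gently down into the chuck of the cordless drill that stands nose up in its cradle, all the way to the bottom, and let go of it. Then turn the chuck's outer sleeve clockwise (seen from above): it closes the jaws on the shank, and once they bite its ratchet begins to click; give it three clicks and no more, let go of the chuck, and leave the other bits, the plane and the tape measure where they are.

Things in the scene. Friction and masses are not known exactly. Their poses are not given: they have to be found in the camera images.
- countersink_mid (a point): Half-way up the loose countersink bit, on its axis, 28.5 mm above the end of its shank. It stands upright (z up): steel shank 10 mm in diameter, 38 mm long, lower end chamfered; brass collar 16 mm in diameter from 38 to 51 mm above the shank end, to be grasped; dark cone to the tip at 57 mm. About 60 g.
- chuck_mouth (a point): Centre of the chuck's mouth on its vertical axis, level with the tops of the three jaws, 197.5 mm above the bench; x points along the drill's handle. The bore between the jaws is 29.5 mm deep to its floor; the jaws start 0.8 to 2.9 mm clear of the shank all round. Seated, the bit sticks out 27.5 mm.
- drill: Cordless drill fixed nose up in a plywood cradle, 110 mm wide. Origin on the bench under the chuck's axis, z up, x along the handle and battery, which reach 195 mm out and 130 mm up. Below the chuck the drill is up to 64 mm across, its 53 mm clutch collar ending 47 mm below the mouth.
- sleeve_grip (a point): On the chuck's axis, at the height to grip the black ribbed outer sleeve (17.5 mm below the mouth), a cylinder 44 mm in diameter from 5.5 to 40.5 mm below the mouth. Turned clockwise seen from above it first carries the nose ring round and closes the jaws, 3 mm per radian against about 0.1 N m, until they bite the shank after 0.3 to 1.1 rad; then it clicks. Turned back it opens them.
- nose_ring (a point): Centre of the top of the steel nose ring (39 mm across, above the sleeve, 1.5 mm below the mouth) that drives the jaws; z up, x to the white mark on it. It turns with the sleeve until the jaws bite, then stands still while the sleeve slips on over the ratchet.
- sleeve_mark (a point): White mark on the sleeve's top rim, 22 mm from the axis; at the start in line with the ring's mark. Each click (16 a turn) leaves it 22.5 degrees further clockwise of the ring's mark. In each click the torque on the sleeve climbs to about 0.25 N m, then turns negative (-0.1 N m) as the sleeve pulls on into the next notch, where it comes to rest when let go of.
- block: Fixed dark wooden bit block, 60 x 170 x 30 mm; its origin is the centre of its underside, z up, y along its length. Three bits stand upright in a row along y, 55 mm apart (at y = -55, 0 and 55 mm), in holes 16 mm deep; which bit stands in which hole varies.
- twist_bit: Another bit in the block, not to be touched: a grey drill bit, 12 mm in diameter, 83 mm long; origin at the end of its shank.
- forstner_bit: Another bit in the block, not to be touched: a steel bit with a wide 25 mm head, 73 mm long; origin at the end of its shank.
- block_plane: Loose block plane, 160 x 48 mm, 56 mm high; origin at the centre of its underside. Leave it alone.
- tape_measure: Loose tape measure, 65 x 40 x 62 mm; origin at the centre of its underside. Leave it alone.

How it is judged:
By the outcome, as a careful person would: the job done as asked, in the order asked, and still so for the second after the job is handed in, with the robot touching nothing.
It also fails if it takes over 61 s, if anything falls off the work surface, if the arm or the gripper's body presses on something with over 40 N, if the wrist force passes 120 N, or if a joint passes its speed limit or range.

## Working session

There is one attempt and no reset: what is moved stays moved. The work goes in short steps, Python scripts to look and compute and a tool call to move; the robot and the scene stay as the last step left them, time stands still between calls to the robot, and variables do not carry over. Pictures are saved under pics/ and viewed, at most 10 in all, crops included, and the job is handed in when it is done.

Besides the shell and the picture viewer there is one more tool, called after ">>>" as a command line: name --argument value ..., lists and objects as JSON in quotes. play_rows: Moves the arm, as the interface text tells. Its arguments: {"type":"object","properties":{"deltas":{"type":"array"},"gripper":{"type":"number"}},"required":["deltas"]}

```bash
mkdir -p pics; cat > h.py <<'E'
import numpy as np, cv2
from plant import monitor,get_image,camera_model,arm
def save(n,f,crop=None,s=1):
    im=get_image(n)[:,:,::-1]
    if crop: x0,y0,x1,y1=crop; im=im[y0:y1,x0:x1]
    if s!=1: im=cv2.resize(im,None,fx=s,fy=s,interpolation=cv2.INTER_CUBIC)
    cv2.imwrite('pics/'+f,im)
def ray(n,u,v):
    m=camera_model(n);T=np.array(m["camera_from_world"]);R=T[:3,:3];t=T[:3,3]
    d=R.T@np.array([(u-m["cx"])/m["fx"],(v-m["cy"])/m["fy"],1]);c=-R.T@t
    return c,d
def atz(n,u,v,z):
    c,d=ray(n,u,v);return c+d*(z-c[2])/d[2]
def tri(u1,v1,u2,v2):
    c1,d1=ray('top',u1,v1);c2,d2=ray('side',u2,v2)
    s=np.linalg.lstsq(np.c_[d1,-d2],c2-c1,rcond=None)[0]
    p,q=c1+s[0]*d1,c2+s[1]*d2
    return (p+q)/2,np.linalg.norm(p-q)
def proj(n,p):
    m=camera_model(n);q=np.array(m["camera_from_world"])@np.r_[p,1]
    return m["fx"]*q[0]/q[2]+m["cx"],m["fy"]*q[1]/q[2]+m["cy"]
E
python3 - <<'E'
from h import *
a=get_image('top')[:,:,::-1];b=get_image('side')[:,:,::-1]
cv2.imwrite('pics/top0.png',cv2.resize(a,(784,588),interpolation=cv2.INTER_CUBIC));cv2.imwrite('pics/side0.png',cv2.resize(b,(784,588),interpolation=cv2.INTER_CUBIC))
for n in('top','side'):print(n,ray(n,280,210),camera_model(n)['fx'])
print(monitor.observe())
E
```

```text
top (array([ 314.04069729,  -22.89085278, 1368.25417741]), array([ 0.10296645, -0.01863177, -0.99457353])) 435.9829975333377
side (array([354.81267246, 735.8182073 , 599.11421371]), array([ 0.10213404, -0.84343352, -0.52747813])) 409.9573664765362
{'time': 0.1, 'joints': array([ 1.07840388e+00,  4.91468028e-01,  1.55938297e+00, -1.95687529e-07,
        1.09166833e+00, -1.05595300e-01]), 'joint_velocities': array([ 0.00026473, -0.00181101, -0.00105611,  0.00045537, -0.00070508,
        0.00110693]), 'joint_torque': array([ 4.20835931e-03, -6.13617325e+01, -2.58606416e+01,  6.93895994e-02,
        4.69960109e-02, -4.90610637e-05]), 'eef_pos': array([235.64918709, 578.66410556, 225.14149699]), 'tcp_rot': array([-1.36396006e-04,  1.92195148e-01,  9.81356617e-01, -4.42802406e-04]), 'contact_force': array([-0.17635263,  0.64671048, -0.57885302]), 'wrist_torque': array([ 0.01166918, -0.04828973,  0.00476727]), 'grip_force': 0.0, 'gripper_width': 95.25871827146851}
```

View pics/top0.png

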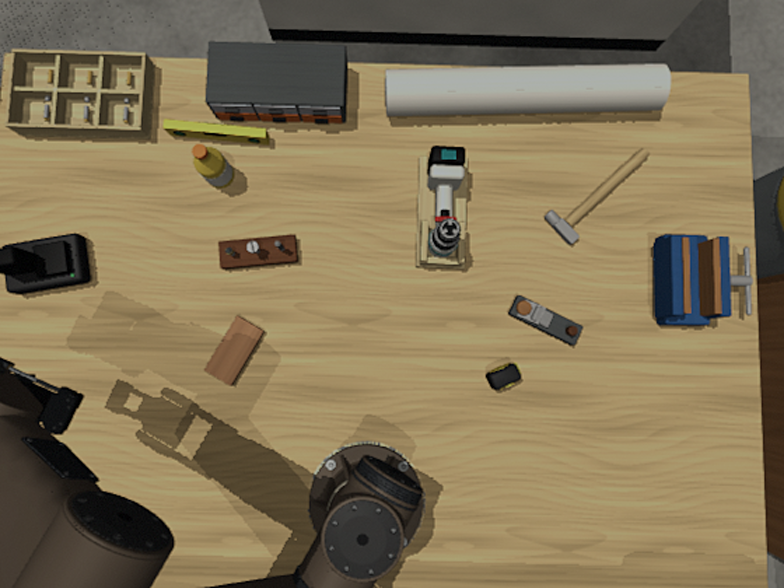

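View pics/side0.png

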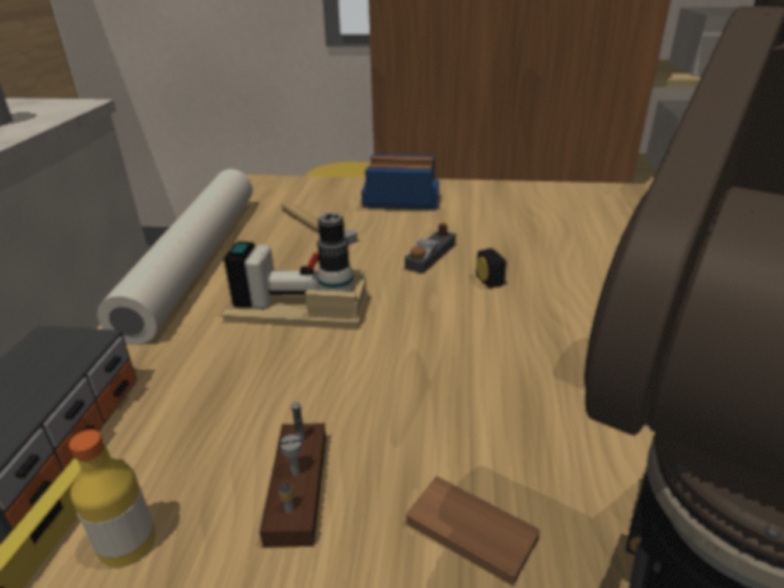

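The top view shows the bit block at about (258,252) and the chuck at (447,230) in the 1.4x picture. The side view shows the countersink as the bit nearest the camera, at (287,492), and the chuck at (332,235). Next I'll take enlarged crops of these.

```bash
python3 - <<'E'
from h import *
a=get_image('top')[:,:,::-1];b=get_image('side')[:,:,::-1]
r=lambda im,x,y,w,h,s:cv2.resize(im[y:y+h,x:x+w],None,fx=s,fy=s,interpolation=cv2.INTER_CUBIC)
out=np.zeros((600,800,3),np.uint8)
def put(im,x,y):out[y:y+im.shape[0],x:x+im.shape[1]]=im
put(r(a,150,160,66,37,6),0,0)       # top block
put(r(a,296,145,44,48,6),0,240)       # top drill
put(r(b,180,280,60,110,5),400,0)      # side block
put(r(b,215,145,50,60,5),0,0) if 0 else None
put(r(b,220,148,32,60,4),270,300)
put(r(b,220,148,24,40,4),704,0) if 0 else None
cv2.imwrite('pics/c1.png',out)
E
```

```text
(no output)
```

View pics/c1.png

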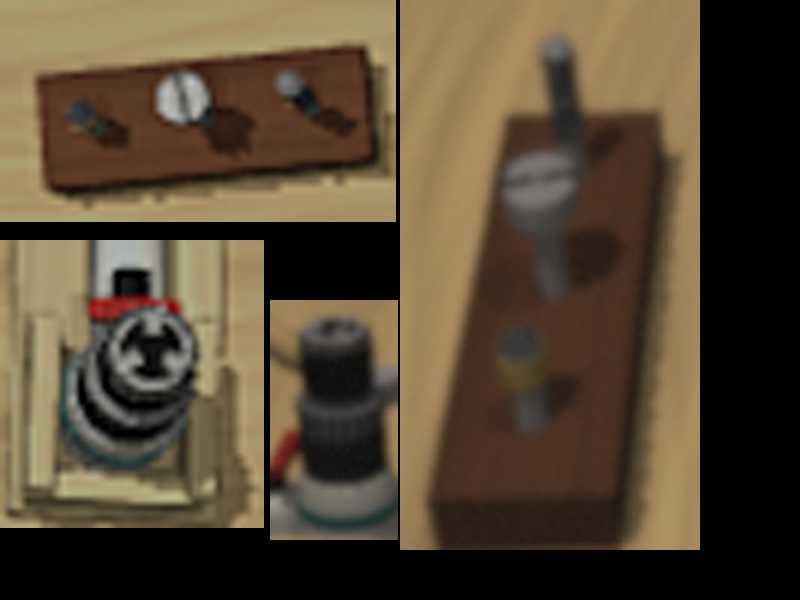

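The crops give these full-image pixels:

| Feature | Top view | Side view |
|---|---|---|
| Countersink tip | (163.3,178.8) | – |
| Countersink collar | – | (204.6,352.6) |
| Nose ring centre | (321.2,163.2) | (237,156.3) |

The block's corners are also visible.

```bash
python3 - <<'E'
from h import *
np.set_printoptions(precision=1,suppress=True)
print('cs top',atz('top',163.3,178.8,67),'side collar',atz('side',204.6,352.6,58.5),'side shank',atz('side',206.2,365.6,30))
c=[atz('top',150+x/6,160+y/6,30) for x,y in((38,76),(367,47),(377,160),(48,190))]
for p in c:print(p)
c=np.array(c);m=c.mean(0);y=c[0]+c[3]-c[1]-c[2];y/=np.linalg.norm(y);print('block',m,y,np.degrees(np.arctan2(y[1],y[0])),np.linalg.norm(c[0]-c[1]),np.linalg.norm(c[0]-c[3]),'hole+',m+55*y)
print('ring',atz('top',321.2,163.2,196),atz('side',237,156.3,196),tri(321.2,163.2,237,156.3))
s=monitor.observe();print(s['time'],s['eef_pos'])
E
```

```text
cs top [534.5 306.7  67. ] side collar [532.7 312.8  58.5] side shank [532.6 315.6  30. ]
[559.5 338.6  30. ]
[579.1 169.2  30. ]
[520.1 161.8  30. ]
[500.1 330.4  30. ]
block [539.7 250.   30. ] [-0.1  1.   0. ] 96.67598256900582 170.48533292726745 59.93522182317763 hole+ [533.3 304.6  30. ]
ring [ 566.9 -154.6  196. ] [ 561.1 -140.5  196. ] (array([ 566.5, -155.6,  189.3]), np.float64(3.6976549253080764))
0.2 [235.7 578.7 225.3]
```

>>> play_rows --deltas '[[[3.72,-3.41,0,-7.6],[3.72,-3.41,0,-7.6],[3.72,-3.41,0,-7.6],[3.72,-3.41,0,-7.6],[3.72,-3.41,-1.5,-7.6],[3.72,-3.41,-1.5,-7.6],[3.72,-3.41,-3,-7.6],[3.72,-3.41,-3,-7.6]]]' --gripper 0.3

```text
time: 1.2
eef_pos: [534.5, 304.8, 134.9]
tcp_rot: [0.0, 0.664, 0.748, 0.0]
contact_force: [-0.2, 1.5, 0.5]
gripper_width: 66.5
grip_force: 0.0
```

>>> play_rows --deltas '[[[0,0,0,0],[0,0,0,0]]]'

```text
time: 1.45
eef_pos: [533.1, 306.3, 135.8]
tcp_rot: [-0.0, 0.662, 0.749, -0.0]
contact_force: [0.1, 1.1, 0.5]
gripper_width: 66.4
grip_force: 0.0
```

```bash
python3 - <<'E'
from h import *
a=get_image('top')[:,:,::-1];b=get_image('side')[:,:,::-1]
r=lambda im,x,y,w,h,s:cv2.resize(im[y:y+h,x:x+w],None,fx=s,fy=s,interpolation=cv2.INTER_CUBIC)
out=np.zeros((600,800,3),np.uint8)
def put(im,x,y):out[y:y+im.shape[0],x:x+im.shape[1]]=im
put(r(a,110,120,100,100,4),0,0)
put(r(b,165,250,80,120,5),400,0)
cv2.imwrite('pics/c2.png',out)
s=monitor.observe();print(s['time'],s['eef_pos'],s['tcp_rot'],s['joints'],s['gripper_width'],s['contact_force'])
p=s['eef_pos'];print(proj('side',p+[0,0,-11]),proj('top',p))
E
```

```text
1.55 [532.85001295 307.02885704 136.50109686] [2.17815595e-04 6.61615449e-01 7.49843088e-01 5.41506214e-04] [4.15346938e-01 5.74198356e-01 1.67686972e+00 7.51824653e-05
 8.89358696e-01 2.90445790e-01] 66.40817121061103 [-0.24596576 -0.29075326 -0.11374624]
(np.float64(200.53272644958207), np.float64(320.3126104750656)) (np.float64(157.1832659592726), np.float64(175.14929079386008))
```

View pics/c2.png

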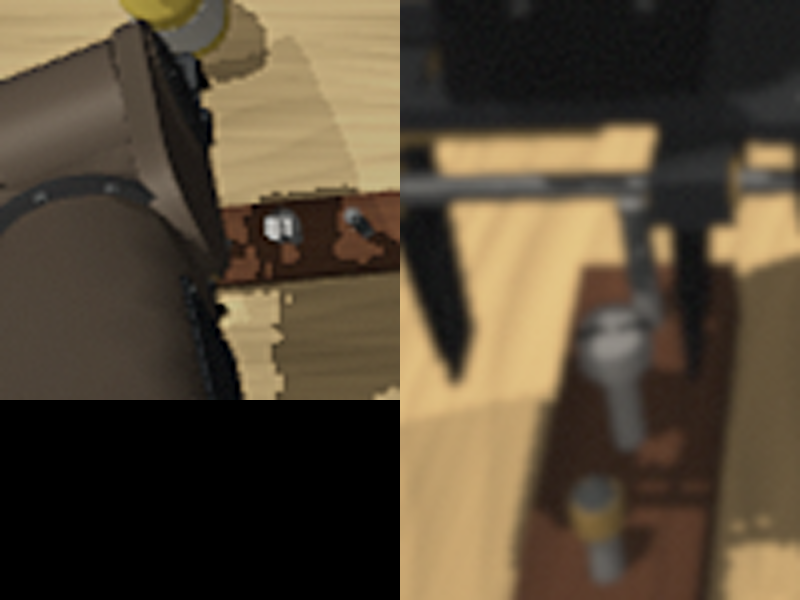

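The side view shows the fingertips at about (256,326) and (303,326). Their midpoint falls where the calibration predicts. The side view's y bias of about 6 mm shows up on both the fingertips and the bit, so I'll take the bit at (533.4, 306). Descending to grasp.

>>> play_rows --deltas '[[[0,0,-1.8,0],[0,0,-1.8,0],[0,0,-1.7,0],[0,0,-1.3,0],[0,0,-0.9,0],[0,0,-0.37,0],[0,0,0,0],[0,0,0,0]]]'

```text
time: 2.55
eef_pos: [533.6, 306.1, 57.4]
tcp_rot: [0.0, 0.662, 0.749, 0.0]
contact_force: [-0.2, 0.7, 0.5]
gripper_width: 66.3
grip_force: 0.0
```

>>> play_rows --deltas '[[[0,0,0,0],[0,0,0,0],[0,0,0,0],[0,0,0,0],[0,0,0,0],[0,0,0,0]]]' --gripper 1

```text
time: 3.3
eef_pos: [533.4, 306.1, 56.9]
tcp_rot: [0.0, 0.662, 0.749, 0.0]
contact_force: [0.2, 0.6, -0.2]
gripper_width: 14.8
grip_force: 30.0
```

>>> play_rows --deltas '[[[0,0,0.5,0],[0,0,1,0],[0,0,1.5,0],[0,0,2,0],[0,0,3,0],[0,0,4,0],[0,0,4.3,0],[0,0,4,0]]]'

```text
time: 4.3
eef_pos: [533.1, 305.9, 262.8]
tcp_rot: [0.0, 0.662, 0.749, 0.001]
contact_force: [-0.1, -1.0, -0.0]
gripper_width: 15.2
grip_force: 30.0
```

```bash
python3 - <<'E'
from h import *
s=monitor.observe();print(s['time'],s['eef_pos'],s['gripper_width'],s['grip_force'],s['contact_force'])
save('side','c3.png',(150,180,270,300),5)
p=s['eef_pos']
print([ (np.array(proj('side',p+[0,0,z]))-[150,180])*5 for z in(-43,-5,8,14)])
E
```

```text
4.3 [533.05736885 305.93874365 262.77074229] 15.219227597403167 29.999768652982084 [-0.10329666 -0.9766658  -0.02142755]
[array([213.39620196, 462.53205699]), array([195.46630006, 355.48444729]), array([189.03599323, 317.09332954]), array([186.01442778, 299.05355661])]
```

View pics/c3.png

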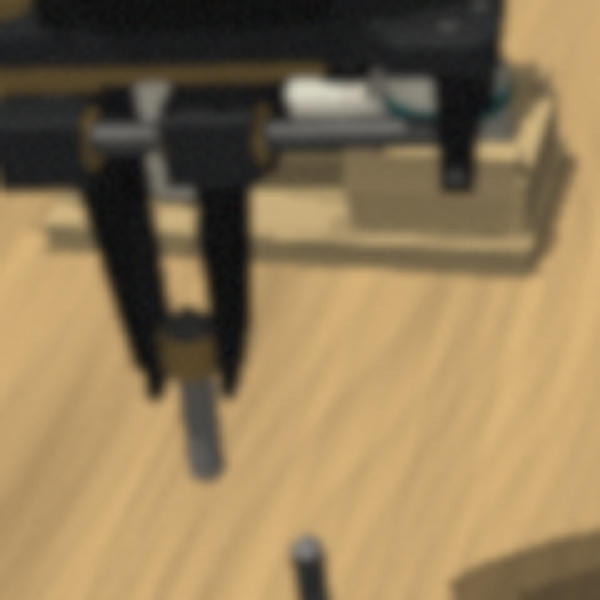

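The picture shows the bit held upright between the pads. Its shank end is at crop (207,477), about 1 px left of and 3 px below the prediction, the same side-camera bias as before. Moving over to the chuck.

>>> play_rows --deltas '[[[0.4,-4,0,0],[0.4,-6.1,0,0],[0.4,-6.2,0,0],[0.4,-6.2,0,0],[0.4,-6.2,0,0],[0.4,-6.2,0,0],[0.4,-6.2,0,0],[0.5,-5,0,0]]]'

```text
time: 5.35
eef_pos: [566.0, -157.3, 261.0]
tcp_rot: [0.001, 0.663, 0.749, 0.0]
contact_force: [1.3, 0.5, -1.0]
gripper_width: 15.2
grip_force: 30.0
```

>>> play_rows --deltas '[[[0,0,0,0],[0,0,0,0],[0,0,0,0]]]'

```text
time: 5.72
eef_pos: [566.3, -153.8, 260.4]
tcp_rot: [0.0, 0.662, 0.75, 0.0]
contact_force: [1.5, 0.4, -0.7]
gripper_width: 15.3
grip_force: 30.0
```

```bash
python3 - <<'E'
from h import *
a=get_image('top')[:,:,::-1]
b=np.mean([get_image('side')[:,:,::-1].astype(float) for _ in range(3)],0).astype(np.uint8)
r=lambda im,x,y,w,h,s:cv2.resize(im[y:y+h,x:x+w],None,fx=s,fy=s,interpolation=cv2.INTER_CUBIC)
out=np.zeros((600,800,3),np.uint8)
def put(im,x,y):out[y:y+im.shape[0],x:x+im.shape[1]]=im
put(r(a,270,110,75,100,4),0,0)
put(r(b,205,110,60,75,8),310,0)
cv2.imwrite('pics/c4.png',out)
s=monitor.observe();p=s['eef_pos'];print(s['time'],p,s['gripper_width'],s['contact_force'])
f=lambda q:(np.array(proj('side',q))-[205,110])*8+[310,0]
print('tip,bottom',f(p+[0,0,14]),f(p+[0,0,-43]),'ring',f([566.9,-154.6,196]),f([566.9,-154.6,192]),f([576.9,-154.6,196]),f([566.9,-144.6,196]))
E
```

```text
5.925 [ 566.42539553 -154.15662559  260.16265279] 15.047686106704681 [-0.30183659  0.52918326 -1.33458462]
tip,bottom [537.50389127 100.76704509] [552.24538492 285.28676191] ring [556.23317252 350.29236122] [557.21364299 362.53290206] [523.5314948  349.29844474] [549.49049867 364.05705928]
```

View pics/c4.png

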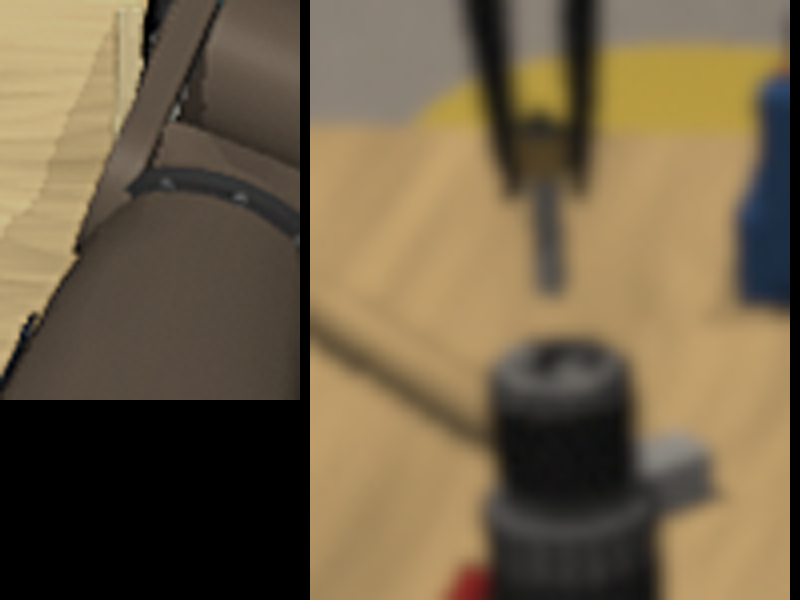

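The side crop shows the shank end at about (550,293) and the nose ring centred near (563,366). So the bit looks about 2–3 mm too far in +x, and y is still in doubt. I'll measure the edges at sub-pixel.

```bash
python3 - <<'E'
from h import *
b=np.mean([get_image('side').astype(float) for _ in range(8)],0)
np.save('b.npy',b)
g=b.mean(2)
np.set_printoptions(linewidth=250,suppress=True,precision=0)
print('ring rows u225..250')
for v in(153,155,157,159,162,165,168):print(v,g[v,225:251])
print('ring cols v146..166')
for u in(230,233,235,236,237,238,240,242):print(u,g[146:167,u])
print('bit rows u226..244')
for v in(128,130,132,134,136,138,140,142,144,146,148):print(v,g[v,226:245])
s=monitor.observe();p=s['eef_pos'];print(s['time'],p)
np.set_printoptions(precision=2)
for q in([566.9,-154.6,196],[566.9,-174.1,196],[566.9,-154.6,192],[566.9,-154.6,160],p+[0,0,-43],p+[0,0,-6],p+[0,0,14]):print(np.array(proj('side',q)))
E
```

```text
ring rows u225..250
153 [148. 148. 146. 140. 133. 125. 113.  98.  78.  62.  56.  57.  62.  66.  67.  72.  85. 103. 117. 128. 138. 144. 146. 147. 146. 147.]
155 [138. 134. 125. 115. 107.  99.  89.  75.  56.  45.  56.  72.  79.  76.  68.  67.  76.  83.  84.  92. 118. 138. 146. 147. 147. 148.]
157 [133. 118.  95.  82.  88.  95.  95.  89.  82.  78.  84.  93.  99. 100.  96.  87.  78.  66.  56.  68. 102. 130. 143. 146. 148. 150.]
159 [127. 112.  83.  60.  58.  63.  66.  66.  67.  69.  70.  71.  70.  67.  62.  56.  49.  43.  42.  52.  84. 117. 138. 146. 149. 151.]
162 [ 95.  87.  65.  39.  24.  24.  26.  29.  33.  34.  33.  32.  29.  28.  23.  20.  19.  18.  20.  37.  73. 110. 136. 147. 151. 152.]
165 [ 97.  82.  62.  37.  19.  17.  17.  18.  19.  19.  19.  19.  19.  17.  17.  18.  16.  17.  18.  32.  66. 104. 130. 138. 139. 140.]
168 [143. 135. 112.  72.  35.  19.  18.  18.  18.  18.  20.  18.  19.  19.  17.  18.  16.  16.  17.  28.  55.  87. 109. 114. 108. 100.]
ring cols v146..166
230 [143. 143. 143. 143. 142. 141. 135. 125. 111.  99.  97.  95.  82.  63.  53.  39.  24.  18.  18.  17.  17
[... 1347 characters left out ...]
.  71.  76.  97. 121. 136. 141. 143. 144. 146. 146. 145.]
140 [145. 143. 142. 142. 141. 135. 118.  90.  73.  76.  95. 120. 137. 142. 144. 144. 145. 144. 144.]
142 [144. 144. 144. 144. 143. 137. 121.  97.  81.  79.  93. 117. 136. 143. 144. 143. 143. 143. 142.]
144 [145. 145. 145. 144. 142. 138. 124. 103.  87.  83.  95. 118. 136. 142. 142. 143. 142. 142. 140.]
146 [147. 147. 147. 145. 143. 140. 132. 118. 106. 101. 111. 127. 138. 141. 141. 142. 142. 141. 139.]
148 [148. 148. 147. 145. 143. 142. 142. 141. 139. 138. 139. 141. 140. 140. 140. 140. 141. 141. 139.]
6.325 [ 566. -155.  260.]
[235.78 153.79]
[237.38 150.52]
[235.9  155.32]
[236.86 167.33]
[235.38 145.61]
[234.2  130.81]
[233.54 122.56]
```

>>> play_rows --deltas '[[[0,0,-0.8,0],[0,0,-0.7,0],[0,0,-0.2,0],[0,0,0,0],[0,0,0,0]]]'

```text
time: 6.95
eef_pos: [566.4, -155.0, 243.1]
tcp_rot: [0.0, 0.662, 0.749, 0.0]
contact_force: [-0.0, 0.9, -0.5]
gripper_width: 15.2
grip_force: 30.0
```

```bash
python3 - <<'E'
from h import *
for z in(0,50,100):print(np.array(proj('top',[60,0,z]))*1.4)
b=np.mean([get_image('side').astype(float) for _ in range(6)],0)
c=b[110:185,205:255,::-1].astype(np.uint8)
out=cv2.resize(c,None,fx=8,fy=8,interpolation=cv2.INTER_CUBIC)
t=cv2.imread('pics/top0.png')[195:275,405:480];t=cv2.resize(t,None,fx=5.2,fy=5.2,interpolation=cv2.INTER_CUBIC)
o=np.zeros((600,800,3),np.uint8);o[:600,:400]=out;o[:t.shape[0],405:405+t.shape[1]]=t[:,:395]
cv2.imwrite('pics/c5.png',o)
s=monitor.observe();p=s['eef_pos'];print(s['time'],p,s['contact_force'])
f=lambda q:(np.array(proj('side',q))-[205,110])*8+4
g=lambda q:(np.array(proj('top',q))*1.4-[405,195])*5.2+[405,0]
ang=np.linspace(0,2*np.pi,9)[:-1]
print('bit',f(p+[0,0,14]),f(p+[0,0,-43]))
for z in(196,192,157,150.5,0):print(z,f([566.9,-154.6,z]),g([566.9,-154.6,z]))
E
```

```text
[365.70351767 473.37080285]
[365.18647128 477.87881838]
[364.62779362 482.74980798]
7.25 [ 566.37429548 -154.94169412  243.0420219 ] [-0.81449375 -0.89854797 -0.22495277]
bit [236.75372662 160.43693644] [251.19137276 341.45843087]
196 [250.23317252 354.29236122] [637.24833984 174.12027522]
192 [251.21364299 366.53290206] [636.02790503 176.33992755]
157 [259.6184138  471.46103916] [625.68544495 195.1501627 ]
150.5 [261.14565986 490.52772026] [623.82874077 198.52702295]
0 [293.83313252 898.60971219] [585.67636729 267.91623123]
```

View pics/c5.png

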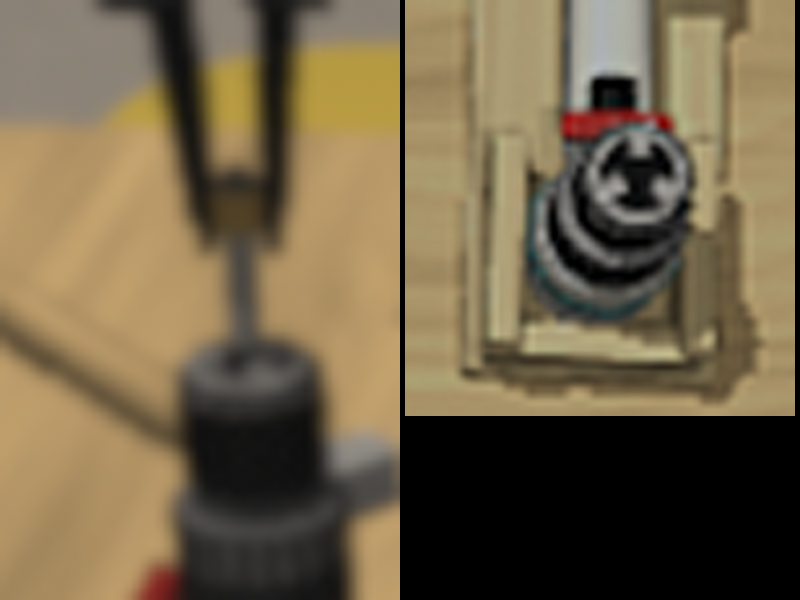

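The bit's lower end shows at about (243,349), while the mouth centre appears near (253,366). So the bit seems to be behind (-y) and about 2 mm too far in +x. I'll difference this view against the previous one to find the true end.

```bash
python3 - <<'E'
from h import *
np.set_printoptions(linewidth=250,suppress=True,precision=0)
b0=np.load('b.npy').mean(2);b=np.mean([get_image('side').astype(float) for _ in range(8)],0);np.save('b1.npy',b);b=b.mean(2)
print('now rows148-160, u228..246');
for v in range(146,161):print(v,b[v,228:247])
print('diff')
for v in range(146,161):print(v,(b-b0)[v,228:247])
# shank centre
for v in(140,142,144,146,148):
    w=np.clip(140-b[v,228:243],0,None);print(v,'%.2f'%((w*np.arange(228,243)).sum()/w.sum()))
E
```

```text
now rows148-160, u228..246
146 [147. 146. 144. 139. 126. 103.  80.  72.  85. 111. 133. 141. 142. 143. 143. 142. 140. 139. 138.]
147 [148. 146. 144. 140. 129. 107.  85.  74.  83. 109. 132. 141. 142. 142. 142. 142. 140. 138. 137.]
148 [148. 146. 144. 141. 131. 111.  89.  78.  84. 108. 131. 140. 141. 142. 142. 142. 140. 138. 137.]
149 [148. 146. 144. 141. 132. 114.  94.  81.  86. 108. 130. 140. 140. 141. 141. 141. 140. 140. 139.]
150 [147. 145. 144. 141. 133. 116.  95.  83.  86. 106. 128. 135. 136. 138. 140. 140. 140. 140. 141.]
151 [146. 143. 140. 136. 127. 112.  94.  82.  82.  97. 113. 120. 124. 129. 135. 138. 140. 142. 143.]
152 [143. 137. 131. 122. 110.  97.  84.  77.  74.  78.  86.  91.  98. 109. 122. 131. 137. 142. 145.]
153 [138. 127. 117. 106.  92.  76.  67.  65.  64.  64.  67.  68.  72.  83. 100. 114. 127. 138. 145.]
154 [129. 117. 106.  96.  81.  61.  48.  52.  60.  66.  66.  60.  60.  68.  82.  94. 110. 129. 143.]
155 [116. 108.  99.  89.  74.  55.  46.  57.  73.  80.  77.  68.  66.  74.  80.  80.  91. 118. 139.]
156 [ 99. 100.  98.  90.  78.  66.  61.  73.  88.  95.  93.  86
[... 1126 characters left out ...]
.   0.   1.   1.   1.   1.]
153 [-2. -6. -8. -7. -5. -2.  4.  9.  6.  2.  0.  0. -0. -2. -4. -3. -0.  0.  1.]
154 [-1. -3. -5. -4. -4. -1.  5.  9.  6.  2.  1. -0. -1. -6. -7. -6. -2.  0.  1.]
155 [ 1.  0. -0. -0. -0. -1.  1.  1.  1.  1.  1.  0. -0. -2. -4. -4. -1.  0.  1.]
156 [ 1.  1.  1.  1.  0.  1.  0.  1.  1.  1.  1.  0.  1.  0. -0. -1.  0.  0.  2.]
157 [ 1.  1.  1.  1.  1.  1.  1.  1.  1.  1.  1.  1.  0. -0.  1.  1.  1.  1.  1.]
158 [1. 1. 0. 1. 1. 1. 0. 0. 1. 1. 1. 1. 0. 1. 1. 1. 1. 1. 1.]
159 [0. 0. 1. 0. 1. 1. 1. 0. 0. 1. 0. 1. 1. 0. 1. 0. 0. 0. 1.]
160 [ 0.  1.  1.  0.  0.  0. -0.  1.  1. -0.  1.  0.  0. -1. -0.  1.  1.  1.  1.]
140 234.49
142 234.49
144 234.74
146 234.84
148 235.05
```

>>> play_rows --deltas '[[[-0.28,0.4,0,0],[0,0,0,0],[0,0,0,0]]]'

```text
time: 8.02
eef_pos: [563.6, -150.9, 243.0]
tcp_rot: [0.0, 0.662, 0.749, 0.0]
contact_force: [-0.7, 0.5, 0.3]
gripper_width: 15.1
grip_force: 30.0
```

```bash
python3 - <<'E'
from h import *
np.set_printoptions(linewidth=250,suppress=True,precision=0)
b0=np.load('b.npy').mean(2);b=np.mean([get_image('side').astype(float) for _ in range(8)],0);np.save('b2.npy',b);b=b.mean(2)
print('diff')
for v in range(148,162):print(v,(b-b0)[v,228:247])
s=monitor.observe();print(s['time'],s['eef_pos'],s['contact_force'])
E
```

```text
diff
148 [  1.   0.   1.   1.  -3. -15. -36. -56. -64. -54. -30.  -8.  -0.   1.   1.   1.   1.   1.   1.]
149 [  1.   1.   0.   0.  -4. -17. -38. -56. -63. -54. -30.  -9.  -0.   1.   1.   1.   0.   1.   0.]
150 [  0.   1.   1.   0.  -3. -14. -33. -50. -57. -50. -29.  -9.  -0.   2.   1.   0.   1.   1.   1.]
151 [  0.  -1.  -1.  -2.  -3. -10. -23. -35. -41. -39. -25.  -7.  -0.   1.   1.   0.   1.   1.   1.]
152 [ -2.  -5.  -6.  -6.  -6.  -6.  -7.  -8. -11. -15. -12.  -4.  -0.  -0.  -0.  -0.   1.   1.   1.]
153 [ -5. -10. -12. -13. -10.  -3.   7.  16.  16.   7.  -1.  -1.  -1.  -3.  -6.  -4.  -1.  -0.   1.]
154 [ -7.  -8.  -8.  -7.  -5.  -2.   9.  15.  10.   2.  -4.  -4.  -3. -10. -15. -12.  -4.  -0.   1.]
155 [ -6.  -4.  -2.  -1.  -0.  -0.   1.  -0.  -2.  -6.  -7.  -4.  -4.  -9. -14. -14.  -5.  -1.   0.]
156 [-3. -1.  0.  1.  0.  0. -0. -1. -2. -2. -2. -2. -1. -3. -6. -6. -4. -2.  1.]
157 [-0.  0.  0.  0.  0.  0.  1.  0.  0.  0.  0.  0.  0. -1. -0. -2. -1. -0.  0.]
158 [ 0.  0.  0.  1.  1.  0.  1.  0.  0.  1.  0.  1. -0.  0.  1. -0. -1.  0.  0.]
159 [ 0.  0.  0.  0.  1.  1.  0. -0.  0.  1.  0.  1.  0.  1.  0. -1. -0. -0.  1.]
160 [ 1.  0.  1.  1.  0. -0. -0.  0.  1. -0.  0.  1.  0. -0.  0. -0.  0.  1.  1.]
161 [ 0. -1.  0.  0.  0.  1. -0. -0.  0.  0.  0.  1.  1.  1.  0. -1. -0.  1.  1.]
8.425 [ 564. -151.  243.] [ 0.  0. -1.]
```

>>> play_rows --deltas '[[[0,0,-0.1,0],[0,0,-0.1,0],[0,0,-0.05,0],[0,0,-0.05,0],[0,0,0,0]]]'

```text
time: 9.05
eef_pos: [563.6, -151.0, 240.2]
tcp_rot: [0.0, 0.662, 0.749, 0.0]
contact_force: [-0.3, -0.2, 3.5]
gripper_width: 14.7
grip_force: 30.0
```

>>> play_rows --deltas '[[[0,0,-0.05,0],[0,0,-0.05,0],[0,0,0,0]]]'

```text
time: 9.43
eef_pos: [563.8, -151.2, 239.9]
tcp_rot: [0.001, 0.662, 0.749, 0.0]
contact_force: [-1.9, 0.5, 8.7]
gripper_width: 14.9
grip_force: 30.0
```

```bash
cat > avg.py <<'E'
from h import *
np.set_printoptions(suppress=True,precision=3)
F=[];M=[];P=[];I=[]
for _ in range(10):
    I.append(get_image('side').astype(float));s=monitor.observe();F.append(s['contact_force']);M.append(s['wrist_torque']);P.append(s['eef_pos'])
print(s['time'],'P',np.mean(P,0),'F',np.mean(F,0),'M',np.mean(M,0),'sd',np.std(F,0),np.std(M,0))
b=np.mean(I,0);np.save('last.npy',b)
np.set_printoptions(linewidth=250,suppress=True,precision=0)
d=(b-np.load('b.npy')).mean(2)
import sys
if len(sys.argv)>1:
    for v in range(149,160):print(v,d[v,228:247])
E
python3 avg.py 1
```

```text
9.925 P [ 563.844 -151.145  239.917] F [-1.405 -0.178  9.151] M [-0.093  0.389  0.01 ] sd [0.612 0.508 0.573] [0.027 0.019 0.025]
149 [  1.   1.   1.   0.  -3. -16. -37. -56. -63. -54. -30.  -8.  -0.   1.   1.   1.   1.   1.   1.]
150 [  1.   1.   1.   0.  -3. -14. -33. -50. -57. -50. -29.  -8.  -0.   1.   1.   0.   1.   1.   1.]
151 [  0.  -0.  -1.  -1.  -3. -10. -23. -35. -41. -39. -24.  -7.  -0.   1.   1.   1.   1.   1.   1.]
152 [ -2.  -5.  -6.  -6.  -5.  -5.  -6.  -7.  -9. -14. -11.  -4.  -0.   0.  -0.   0.   1.   1.   1.]
153 [ -5.  -9. -12. -11.  -9.  -1.  11.  22.  21.  11.   1.  -1.  -1.  -4.  -6.  -4.  -1.   0.   1.]
154 [ -7.  -8.  -8.  -6.  -4.   2.  19.  30.  23.  10.   1.  -2.  -4. -12. -16. -12.  -4.   0.   1.]
155 [ -7.  -4.  -1.  -1.  -0.   2.  10.  13.   9.   2.  -3.  -3.  -4. -10. -16. -15.  -5.  -1.   1.]
156 [-3. -1.  1.  1.  0.  1.  2.  3.  2. -0. -1. -1. -1. -3. -6. -7. -3. -1.  1.]
157 [-0.  0.  1.  0.  1.  0.  0.  1.  1.  1.  1.  0.  0. -1. -1. -2. -1. -0.  0.]
158 [ 1.  1.  0.  1.  1.  1.  0.  0.  0.  1.  0.  1.  0.  1.  0.  0. -0.  1.  1.]
159 [ 0.  0.  1.  1.  1.  1.  0. -0.  1.  1.  0.  1.  1. -0.  1.  0.  0.  0.  1.]
```

>>> play_rows --deltas '[[[0,0,0.03,0],[-0.05,0,0,0],[-0.05,0,0,0],[0,0,0,0]]]'

```text
time: 10.42
eef_pos: [563.2, -151.1, 240.1]
tcp_rot: [0.001, 0.662, 0.749, 0.001]
contact_force: [1.2, -0.4, 5.9]
gripper_width: 15.1
grip_force: 30.0
```

```bash
python3 avg.py
```

```text
10.925 P [ 563.22  -151.103  240.063] F [1.143 0.198 6.325] M [-0.026 -0.191 -0.025] sd [0.453 0.538 0.292] [0.022 0.031 0.022]
```

>>> play_rows --deltas '[[[0,0,0.3,0],[0,0,0,0],[0,0,0,0]]]'

```text
time: 11.3
eef_pos: [562.4, -150.9, 242.0]
tcp_rot: [-0.0, 0.662, 0.749, -0.0]
contact_force: [-0.4, 0.1, -0.7]
gripper_width: 14.7
grip_force: 30.0
```

```bash
python3 avg.py
```

```text
11.8 P [ 562.512 -150.94   242.153] F [ 0.006  0.27  -0.416] M [-0.087  0.052 -0.001] sd [0.581 0.523 0.4  ] [0.026 0.032 0.016]
```

>>> play_rows --deltas '[[[0.15,0,0,0],[0,0,-0.2,0],[0,0,-0.1,0],[0,-0.05,0,0],[0,-0.05,0,0]]]'

```text
time: 12.42
eef_pos: [564.4, -152.0, 240.0]
tcp_rot: [0.001, 0.662, 0.749, 0.0]
contact_force: [0.3, 0.7, 5.0]
gripper_width: 14.7
grip_force: 30.0
```

>>> play_rows --deltas '[[[0,-0.05,0,0],[0,-0.05,0,0]]]'

```text
time: 12.68
eef_pos: [564.4, -152.8, 239.9]
tcp_rot: [0.001, 0.662, 0.749, 0.001]
contact_force: [1.0, 1.1, 5.2]
gripper_width: 15.0
grip_force: 30.0
```

>>> play_rows --deltas '[[[0,-0.05,0,0],[0,-0.05,0,0]]]'

```text
time: 12.92
eef_pos: [564.4, -153.6, 239.9]
tcp_rot: [0.0, 0.662, 0.749, 0.001]
contact_force: [-0.0, 3.6, 5.2]
gripper_width: 15.0
grip_force: 30.0
```

```bash
python3 avg.py 1
```

```text
13.425 P [ 564.42  -153.649  239.839] F [0.339 2.805 5.272] M [ 0.566 -0.079 -0.004] sd [0.377 0.414 0.644] [0.026 0.039 0.02 ]
149 [  1.   1.   1.   1.  -3. -16. -35. -52. -58. -48. -25.  -7.   0.   1.   1.   1.   1.   1.   1.]
150 [  1.   1.   1.   1.  -3. -13. -31. -47. -54. -46. -26.  -7.   0.   1.   1.   1.   1.   1.   1.]
151 [  1.  -1.  -1.  -1.  -3. -11. -23. -34. -38. -36. -22.  -6.   0.   1.   1.   1.   1.   1.   1.]
152 [ -2.  -5.  -6.  -6.  -6.  -6.  -7.  -5.  -7. -12. -10.  -3.   0.   0.  -0.   0.   1.   1.   1.]
153 [ -4.  -9. -12. -12. -10.  -1.  13.  24.  23.  11.   2.  -0.  -0.  -2.  -5.  -3.  -1.   0.   1.]
154 [-7. -8. -7. -7. -5.  3. 22. 32. 25. 12.  3. -0. -1. -6. -9. -7. -2.  0.  1.]
155 [-6. -4. -2. -1. -0.  3. 12. 15. 10.  4.  1. -1. -1. -2. -4. -5. -2. -0.  1.]
156 [-3. -1.  1.  1.  1.  1.  3.  4.  2.  1.  0.  0.  0. -0. -1. -1. -1. -1.  1.]
157 [-0.  1.  1.  1.  1.  1.  1.  1.  1.  1.  1.  1.  0.  0.  1.  0.  0.  0.  1.]
158 [1. 1. 0. 1. 0. 0. 0. 1. 1. 1. 1. 1. 0. 1. 1. 1. 1. 1. 1.]
159 [1. 0. 1. 0. 1. 1. 1. 0. 1. 1. 0. 1. 1. 0. 1. 0. 0. 0. 1.]
```

>>> play_rows --deltas '[[[0,0,0.5,0],[0,0,1,0],[0,0,0.6,0],[0,0,0,0],[0,0,0,0]]]'

```text
time: 14.05
eef_pos: [563.9, -154.0, 260.1]
tcp_rot: [-0.0, 0.662, 0.749, -0.0]
contact_force: [-0.3, -0.1, -0.1]
gripper_width: 14.9
grip_force: 30.0
```

```bash
python3 - <<'E'
from h import *
np.set_printoptions(linewidth=250,suppress=True,precision=1)
b=np.mean([get_image('side').astype(float) for _ in range(8)],0);np.save('b3.npy',b)
P=monitor.observe()['eef_pos'];print(P)
def bit(b,name):
    g=b.mean(2)
    us=np.arange(227,243)
    for v in(136,138,140,142,144):
        w=np.clip(g[v,227]*.5+g[v,242]*.5-g[v,227:243],0,None);w[w<5]=0
        print(name,v,'%.2f'%((w*us).sum()/w.sum()),end=' ')
    col=g[134:152,233:237].mean(1);print('\n col',col)
bit(np.load('b.npy'),'b0');bit(b,'b3')
print(proj('side',P+[0,0,-43]),proj('side',P+[0,4,-43]))
# colour ring clean view: blue-ish mouths
np.set_printoptions(precision=0)
print('clean ring, now'); 
for v in range(149,163):print(v,b.mean(2)[v,224:250])
E
```

```text
[ 564.  -153.9  260.2]
b0 136 234.01 b0 138 234.26 b0 140 234.43 b0 142 234.56 b0 144 234.62 
 col [ 79.2  81.5  82.4  82.5  82.8  83.4  83.9  85.   87.4  89.5  91.9  96.8 108.9 126.2 139.1 143.2 140.2 125.5]
b3 136 234.69 b3 138 235.07 b3 140 235.37 b3 142 235.51 b3 144 235.63 
 col [ 76.9  80.8  83.   84.   85.6  87.5  89.9  92.6  95.2  97.4  98.7 101.8 110.3 124.7 137.9 143.  140.  125.4]
(np.float64(236.24944587136991), np.float64(145.71930089588258)) (np.float64(235.91157031589768), np.float64(146.38425020321586))
clean ring, now
149 [148. 148. 149. 148. 146. 144. 143. 142. 143. 144. 144. 143. 142. 140. 140. 139. 139. 139. 140. 140. 139. 138. 138. 139. 141. 144.]
150 [148. 149. 149. 148. 146. 144. 142. 142. 141. 141. 141. 140. 138. 137. 136. 135. 135. 137. 138. 139. 139. 139. 140. 141. 143. 144.]
151 [149. 149. 149. 148. 146. 143. 140. 137. 132. 129. 127. 124. 122. 121. 121. 120. 123. 128. 134. 137. 139. 140. 142. 144. 144. 144.]
152 [148. 149. 148. 147. 145. 140. 135. 126. 113. 103.  96.  91.  89.  89.  90.  91.  97. 108. 121. 130. 136. 140. 144. 146. 146. 145.]
153 [147. 148. 
[... 644 characters left out ...]
130. 143. 146. 147.]
158 [135. 132. 116.  89.  68.  72.  82.  86.  85.  83.  82.  85.  88.  90.  90.  85.  75.  62.  52.  46.  60.  92. 123. 140. 146. 148.]
159 [129. 127. 112.  83.  60.  58.  63.  65.  66.  67.  68.  69.  71.  71.  68.  62.  56.  49.  43.  41.  52.  83. 117. 138. 146. 149.]
160 [119. 120. 106.  77.  53.  51.  53.  52.  51.  51.  54.  53.  54.  54.  51.  46.  44.  40.  36.  33.  44.  76. 112. 136. 146. 150.]
161 [106. 109.  97.  71.  45.  37.  39.  40.  41.  45.  47.  45.  44.  44.  40.  36.  32.  29.  24.  22.  38.  73. 110. 136. 146. 150.]
162 [ 91.  95.  87.  65.  38.  25.  24.  25.  29.  33.  33.  32.  32.  31.  27.  23.  21.  17.  17.  19.  38.  72. 110. 136. 146. 150.]
```

>>> play_rows --deltas '[[[-0.06,0.65,0,0],[0,0,-0.9,0],[0,0,-0.8,0],[0,0,-0.2,0],[0,0,-0.1,0],[0,0,-0.05,0],[0,0,0,0]]]'

```text
time: 15.32
eef_pos: [563.5, -147.6, 240.3]
tcp_rot: [0.0, 0.662, 0.749, 0.0]
contact_force: [-2.3, 1.2, 4.7]
gripper_width: 15.0
grip_force: 30.0
```

```bash
python3 avg.py 1
```

```text
15.825 P [ 563.503 -147.527  240.224] F [-2.13  -0.115  5.463] M [-0.037  0.516  0.022] sd [0.466 0.556 0.546] [0.036 0.018 0.027]
149 [  0.   1.   1.   1.  -4. -18. -43. -63. -67. -52. -27.  -7.  -0.   1.   1.   1.   0.   0.   1.]
150 [  1.   1.   1.   0.  -4. -16. -38. -56. -61. -50. -28.  -8.  -0.   1.   1.   0.   1.   1.   1.]
151 [ -0.  -0.  -1.  -1.  -4. -14. -29. -40. -43. -39. -23.  -7.  -0.   1.   1.   1.   1.   0.   1.]
152 [ -2.  -4.  -5.  -6.  -8.  -9. -11. -10. -11. -14. -12.  -3.   0.  -0.  -0.  -0.   0.   1.   1.]
153 [ -6. -10. -13. -17. -17.  -7.  10.  22.  21.   9.   0.  -1.  -1.  -3.  -6.  -4.  -1.   0.   1.]
154 [-11. -17. -22. -24. -19.  -5.  21.  32.  23.   9.  -0.  -3.  -5. -12. -16. -12.  -4.  -0.   0.]
155 [-13. -15. -16. -15. -10.  -1.  14.  15.   5.  -4.  -6.  -5.  -6. -11. -17. -14.  -6.  -1.   0.]
156 [-7. -6. -5. -3. -2.  1.  3. -1. -7. -8. -5. -3. -3. -5. -7. -8. -5. -2.  0.]
157 [-1. -1. -1. -0.  0.  0. -1. -3. -5. -3. -1. -0. -1. -1. -2. -3. -2. -1. -0.]
158 [ 0.  0.  0.  0.  0.  0.  0. -0. -1.  0.  0.  1. -0.  0.  0. -0. -1.  0.  0.]
159 [-0.  0.  1.  0.  1.  1.  0.  0. -0.  1.  0.  0.  0. -0.  0. -0.  0.  0.  1.]
```

```bash
python3 - <<'E'
from h import *
b3=np.load('b3.npy');la=np.load('last.npy')
def z(b,f=13):
    return cv2.resize(b[145:167,222:252,::-1].astype(np.float32),None,fx=f,fy=f,interpolation=cv2.INTER_CUBIC).clip(0,255).astype(np.uint8)
A=z(b3);B=z(la)
C=A.copy()
def draw(I,cx,cy,r,zz,col):
    t=np.linspace(0,2*np.pi,60)
    P=np.array([proj('side',[cx+r*np.cos(a),cy+r*np.sin(a),zz]) for a in t])
    P=((P-[222,145])*13+6.5).astype(int);cv2.polylines(I,[P[:,None]],False,col,1)
# apply camera bias du=-.5: shift by x +1.2mm
for cx,cy,col in((566.4,-154.6,(0,0,255)),(565.0,-147.5,(0,255,0))):
    draw(C,cx,cy,19.5,196,col);draw(C,cx,cy,22,192,col)
t=cv2.imread('pics/top0.png');t=cv2.resize(t,(560,420),interpolation=cv2.INTER_AREA)[153:175,310:334]
T=cv2.resize(t,None,fx=12,fy=12,interpolation=cv2.INTER_CUBIC)
o=np.zeros((590,790,3),np.uint8);o[:286,:390]=A;o[:286,400:790]=B;o[296:582,:390]=C;o[296:296+264,400:400+288]=T
cv2.imwrite('pics/c6.png',o)
E
```

```text
(no output)
```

View pics/c6.png

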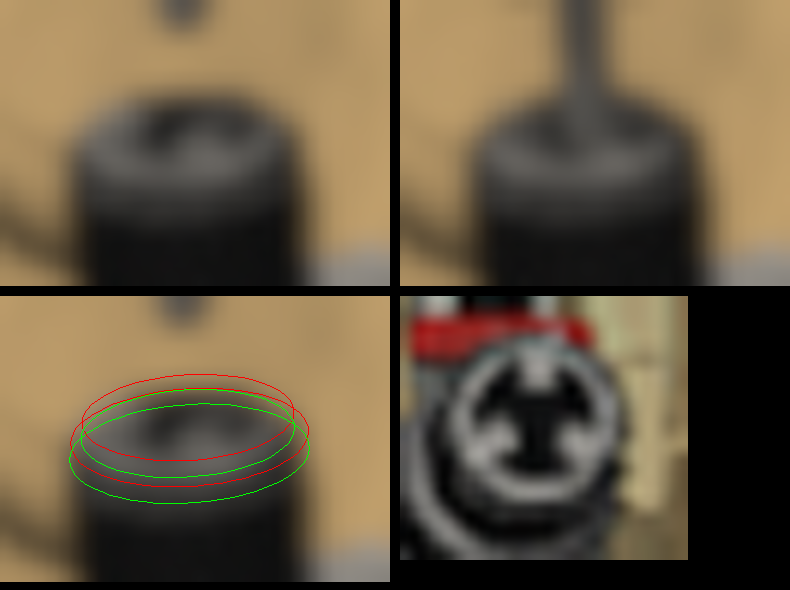

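The bit shows no clear offset in the side view. The moments at contact put the touch on the bit's +y side, which agrees with the top view, so I'll probe nearer the top-view estimate.

>>> play_rows --deltas '[[[0,0,0.3,0],[0.25,-0.75,0,0],[0,0,0,0],[0,0,-0.2,0],[0,0,-0.1,0],[0,0,-0.05,0],[0,0,-0.05,0],[0,0,0,0]]]'

```text
time: 16.82
eef_pos: [565.9, -154.9, 238.7]
tcp_rot: [0.0, 0.662, 0.749, 0.0]
contact_force: [-1.2, -0.1, -0.3]
gripper_width: 15.1
grip_force: 30.0
```

```bash
python3 avg.py 1
```

```text
17.325 P [ 565.961 -154.951  238.793] F [-0.082  0.267 -0.559] M [-0.084  0.032 -0.003] sd [0.617 0.379 0.557] [0.018 0.019 0.033]
149 [  2.   1.   1.   1.  -5. -23. -51. -68. -62. -42. -18.  -4.   1.   2.   1.   1.   1.   1.   1.]
150 [  1.   1.   2.   1.  -4. -21. -46. -60. -57. -39. -17.  -4.   1.   2.   2.   1.   1.   1.   2.]
151 [  1.  -0.  -0.  -0.  -4. -16. -33. -43. -41. -30. -14.  -3.   1.   2.   1.   1.   1.   1.   1.]
152 [ -1.  -4.  -6.  -5.  -5.  -8. -11. -10. -12. -12.  -7.  -1.   0.   0.   0.   0.   1.   1.   2.]
153 [ -2.  -7. -11. -11.  -9.   0.  13.  22.  20.  10.   2.   0.  -0.  -2.  -4.  -3.  -0.   1.   2.]
154 [-2. -4. -6. -7. -5.  3. 23. 34. 27. 15.  5. -0. -1. -6. -8. -7. -2.  1.  2.]
155 [-1.  0. -0. -1. -0.  3. 14. 19. 16. 10.  4.  1. -0. -2. -4. -4. -1.  1.  1.]
156 [ 1.  1.  1.  1.  1.  2.  4.  6.  5.  4.  2.  1.  1.  0. -0. -0.  0.  1.  2.]
157 [1. 1. 1. 1. 1. 1. 1. 1. 1. 1. 2. 1. 1. 0. 1. 1. 1. 1. 1.]
158 [1. 1. 1. 1. 1. 1. 1. 1. 1. 1. 1. 2. 0. 1. 1. 1. 0. 1. 1.]
159 [ 1.  1.  1.  0.  1.  1.  1.  1.  0.  1.  1.  1.  1.  0.  1. -0.  0.  0.  1.]
```

>>> play_rows --deltas '[[[0,0,-0.15,0],[0,0,-0.15,0],[0,0,-0.1,0],[0,0,-0.1,0],[0,0,0,0]]]'

```text
time: 17.95
eef_pos: [565.9, -155.0, 233.7]
tcp_rot: [-0.0, 0.662, 0.749, 0.0]
contact_force: [-0.1, -0.5, -0.4]
gripper_width: 15.2
grip_force: 30.0
```

>>> play_rows --deltas '[[[0,0.05,0,0],[0,0.05,0,0],[0,0,0,0]]]'

```text
time: 18.32
eef_pos: [566.0, -154.0, 233.8]
tcp_rot: [0.0, 0.662, 0.749, 0.0]
contact_force: [-0.2, -0.0, -0.7]
gripper_width: 15.1
grip_force: 30.0
```

>>> play_rows --deltas '[[[0,0.05,0,0],[0,0,0,0]]]'

```text
time: 18.58
eef_pos: [566.0, -153.5, 233.8]
tcp_rot: [0.0, 0.662, 0.749, -0.0]
contact_force: [0.2, -1.3, -0.1]
gripper_width: 15.3
grip_force: 30.0
```

>>> play_rows --deltas '[[[0,0.05,0,0],[0,0,0,0]]]'

```text
time: 18.82
eef_pos: [566.0, -153.1, 233.8]
tcp_rot: [0.0, 0.662, 0.749, 0.0]
contact_force: [0.3, -1.0, -0.9]
gripper_width: 15.0
grip_force: 30.0
```

>>> play_rows --deltas '[[[0,0.05,0,0],[0,0,0,0]]]'

```text
time: 19.08
eef_pos: [566.0, -152.5, 233.8]
tcp_rot: [0.0, 0.662, 0.749, -0.0]
contact_force: [0.2, -2.2, 0.2]
gripper_width: 15.1
grip_force: 30.0
```

>>> play_rows --deltas '[[[0,-0.2,0,0],[0,-0.15,0,0],[0,0,0,0]]]'

```text
time: 19.45
eef_pos: [565.9, -155.9, 233.7]
tcp_rot: [-0.0, 0.662, 0.749, 0.0]
contact_force: [-0.4, 0.9, -0.3]
gripper_width: 15.1
grip_force: 30.0
```

>>> play_rows --deltas '[[[0,-0.05,0,0],[0,-0.05,0,0],[0,0,0,0]]]'

```text
time: 19.82
eef_pos: [565.9, -157.0, 233.7]
tcp_rot: [0.0, 0.662, 0.749, 0.0]
contact_force: [-0.3, 0.1, -0.7]
gripper_width: 15.2
grip_force: 30.0
```

>>> play_rows --deltas '[[[0,-0.05,0,0],[0,-0.05,0,0],[0,0,0,0]]]'

```text
time: 20.2
eef_pos: [566.0, -158.0, 233.8]
tcp_rot: [0.0, 0.662, 0.749, 0.0]
contact_force: [-0.2, -0.1, -0.5]
gripper_width: 14.8
grip_force: 30.0
```

>>> play_rows --deltas '[[[0,-0.05,0,0],[0,-0.05,0,0],[0,0,0,0]]]'

```text
time: 20.58
eef_pos: [565.9, -159.0, 233.7]
tcp_rot: [0.0, 0.662, 0.749, 0.0]
contact_force: [-0.2, 0.5, -0.4]
gripper_width: 15.1
grip_force: 30.0
```

>>> play_rows --deltas '[[[0,-0.05,0,0],[0,-0.05,0,0],[0,0,0,0]]]'

```text
time: 20.95
eef_pos: [566.0, -159.9, 233.8]
tcp_rot: [-0.0, 0.662, 0.749, 0.0]
contact_force: [-0.4, 2.0, 0.8]
gripper_width: 15.2
grip_force: 30.0
```

>>> play_rows --deltas '[[[0,0.35,0,0],[0.1,0,0,0],[0.05,0,0,0],[0,0,0,0]]]'

```text
time: 21.45
eef_pos: [567.5, -156.5, 233.7]
tcp_rot: [0.0, 0.662, 0.749, 0.0]
contact_force: [-1.0, -0.2, -0.2]
gripper_width: 14.8
grip_force: 30.0
```

>>> play_rows --deltas '[[[0.05,0,0,0],[0.05,0,0,0],[0,0,0,0]]]'

```text
time: 21.82
eef_pos: [568.5, -156.5, 233.7]
tcp_rot: [0.0, 0.662, 0.749, 0.0]
contact_force: [0.8, -0.1, 0.6]
gripper_width: 15.2
grip_force: 30.0
```

>>> play_rows --deltas '[[[0.05,0,0,0],[0.05,0,0,0],[0,0,0,0]]]'

```text
time: 22.2
eef_pos: [569.3, -156.5, 233.8]
tcp_rot: [-0.0, 0.662, 0.749, -0.0]
contact_force: [-2.0, -0.1, 0.3]
gripper_width: 14.9
grip_force: 30.0
```

>>> play_rows --deltas '[[[0.05,0,0,0],[0,0,0,0]]]'

```text
time: 22.45
eef_pos: [569.7, -156.5, 233.7]
tcp_rot: [-0.0, 0.662, 0.749, -0.0]
contact_force: [-3.5, 0.2, 1.7]
gripper_width: 14.8
grip_force: 30.0
```

>>> play_rows --deltas '[[[-0.36,0,0,0],[0,0,0,0],[0,0,-0.25,0],[0,0,-0.25,0],[0,0,-0.25,0],[0,0,-0.25,0],[0,0,0,0]]]'

```text
time: 23.32
eef_pos: [566.3, -156.4, 223.5]
tcp_rot: [-0.0, 0.662, 0.749, -0.0]
contact_force: [0.9, 0.1, -0.3]
gripper_width: 15.3
grip_force: 30.0
```

>>> play_rows --deltas '[[[0,0,-0.25,0],[0,0,-0.25,0],[0,0,-0.2,0],[0,0,-0.15,0],[0,0,-0.1,0],[0,0,0,0]]]'

```text
time: 24.08
eef_pos: [566.4, -156.4, 214.2]
tcp_rot: [-0.0, 0.662, 0.749, 0.0]
contact_force: [-1.0, 0.2, -1.7]
gripper_width: 14.9
grip_force: 30.0
```

>>> play_rows --deltas '[[[0,0,-0.1,0],[0,0,-0.1,0],[0,0,-0.05,0],[0,0,0,0]]]'

```text
time: 24.58
eef_pos: [566.3, -156.5, 211.8]
tcp_rot: [0.0, 0.662, 0.749, 0.0]
contact_force: [-0.1, -0.2, -0.2]
gripper_width: 14.6
grip_force: 30.0
```

>>> play_rows --deltas '[[[0,0,-0.05,0],[0,0,-0.03,0],[0,0,0,0]]]'

```text
time: 24.95
eef_pos: [566.3, -156.5, 211.0]
tcp_rot: [0.0, 0.662, 0.749, 0.0]
contact_force: [0.2, -0.5, -0.3]
gripper_width: 14.9
grip_force: 30.0
```

>>> play_rows --deltas '[[[0,0,-0.05,0],[0,0,0,0]]]'

```text
time: 25.2
eef_pos: [566.4, -156.5, 210.8]
tcp_rot: [0.0, 0.662, 0.749, 0.0]
contact_force: [-1.3, -0.0, 3.5]
gripper_width: 14.9
grip_force: 30.0
```

>>> play_rows --deltas '[[[0,0,-0.04,0],[0,0,0,0]]]'

```text
time: 25.45
eef_pos: [566.5, -156.6, 210.8]
tcp_rot: [0.001, 0.662, 0.749, 0.0]
contact_force: [-1.2, 0.6, 7.5]
gripper_width: 14.7
grip_force: 30.0
```

>>> play_rows --deltas '[[[0,0,0.03,0],[0,0,0,0],[0,0,0,0],[0,0,0,0],[0,0,0,0]]]' --gripper 0.25

```text
time: 26.08
eef_pos: [566.3, -156.5, 210.3]
tcp_rot: [-0.0, 0.662, 0.749, 0.0]
contact_force: [-0.9, -0.8, -0.1]
gripper_width: 59.6
grip_force: 0.0
```

>>> play_rows --deltas '[[[0,0,0,10.4],[0,0,0,10.4],[0,0,0,10.4],[0,0,0,10.4],[0,0,0,10.4],[0,0,0,10.4],[0,0,0,10.4],[0,0,0,10.4]]]'

```text
time: 27.08
eef_pos: [566.3, -156.5, 210.3]
tcp_rot: [-0.0, -0.005, 1.0, 0.0]
contact_force: [0.1, 0.1, -0.5]
gripper_width: 70.8
grip_force: 0.0
```

>>> play_rows --deltas '[[[0,0,-0.5,8],[0,0,-1,0],[0,0,-1,0],[0,0,-1,0],[0,0,-0.5,0],[0,0,0,0]]]'

```text
time: 27.82
eef_pos: [566.3, -156.4, 170.0]
tcp_rot: [-0.0, -0.072, 0.997, 0.0]
contact_force: [0.8, -0.1, 0.4]
gripper_width: 71.6
grip_force: 0.0
```

```bash
python3 - <<'E'
from h import *
np.set_printoptions(suppress=True,precision=3)
a=get_image('top')[:,:,::-1];b=get_image('side')[:,:,::-1]
z=lambda im,x,y,w,h,s:cv2.resize(im[y:y+h,x:x+w],None,fx=s,fy=s,interpolation=cv2.INTER_CUBIC)
o=np.zeros((560,800,3),np.uint8);o[:560,:400]=z(b,210,115,50,70,8);o[:400,400:800]=z(a,297,138,50,50,8)
cv2.imwrite('pics/c7.png',o)
s=monitor.observe();print(s['time'],s['eef_pos'],s['tcp_rot'],s['joints'],s['gripper_width'],s['contact_force'],s['wrist_torque'])
E
```

```text
27.925 [ 566.492 -156.477  170.546] [ 0.    -0.072  0.997 -0.   ] [-0.382  0.499  1.714  0.     0.928 -2.096] 71.39310015231862 [ 0.369  0.106 -0.07 ] [ 0.092 -0.006  0.01 ]
```

View pics/c7.png

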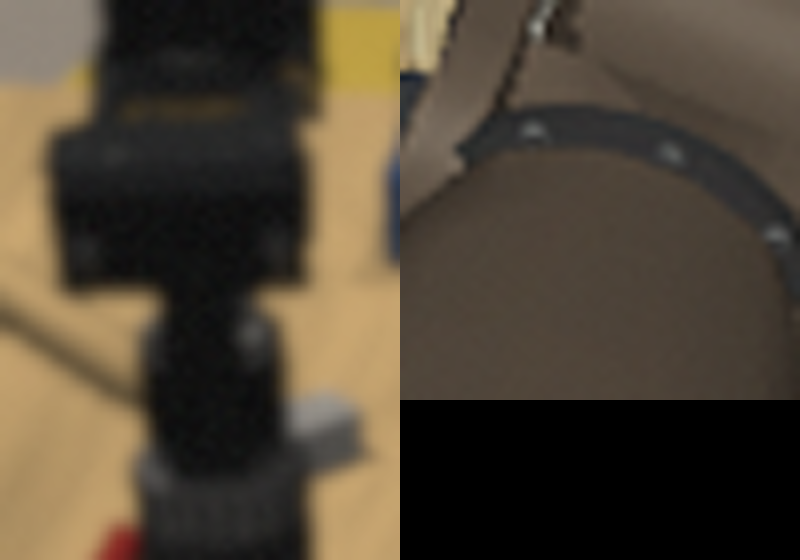

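The side view shows the fingers straddling the chuck, with the bit hidden behind them. Now I'll close in stages and watch Fy to centre the grip on the sleeve.

>>> play_rows --deltas '[[[0,0,0,0],[0,0,0,0],[0,0,0,0]]]' --gripper 0.47

```text
time: 28.3
eef_pos: [566.3, -156.3, 170.5]
tcp_rot: [0.0, -0.072, 0.997, 0.0]
contact_force: [-0.7, 4.1, 3.0]
gripper_width: 51.4
grip_force: 2.4
```

>>> play_rows --deltas '[[[0,0,0,0],[0,0,0,0]]]' --gripper 0.51

```text
time: 28.55
eef_pos: [565.8, -154.3, 170.4]
tcp_rot: [-0.001, -0.072, 0.997, 0.002]
contact_force: [-0.9, 14.3, 4.3]
gripper_width: 46.9
grip_force: 7.1
```

>>> play_rows --deltas '[[[-0.02,0.18,0,0],[-0.02,0.18,0,0],[0,0,0,0]]]'

```text
time: 28.92
eef_pos: [566.0, -153.0, 170.4]
tcp_rot: [0.0, -0.072, 0.997, -0.0]
contact_force: [-0.6, -0.6, -0.3]
gripper_width: 46.6
grip_force: 0.0
```

>>> play_rows --deltas '[[[0,0,0,0],[0,0,0,0],[0,0,0,0]]]' --gripper 1

```text
time: 29.3
eef_pos: [565.8, -152.6, 170.3]
tcp_rot: [-0.0, -0.072, 0.997, 0.0]
contact_force: [-1.5, 4.7, 2.0]
gripper_width: 43.8
grip_force: 30.0
```

```bash
python3 avg.py
```

```text
29.8 P [ 565.816 -152.606  170.332] F [-1.013  5.235  1.654] M [0.945 0.226 0.045] sd [0.34  0.495 0.315] [0.031 0.031 0.029]
```

```bash
cat > m.py <<'E'
from h import *
np.set_printoptions(suppress=True,precision=2)
M=[];F=[];A=[]
for _ in range(3):
    get_image('side');s=monitor.observe();M.append(s['wrist_torque'][2]);F.append(s['contact_force'])
q=s['tcp_rot'];print('t%.2f psi %.1f Mz %.3f'%(s['time'],np.degrees(2*np.arctan2(q[2],q[1]))-90 if 1 else 0,np.mean(M)),'F',np.mean(F,0),'w%.1f'%s['gripper_width'],s['joints'][5].round(2))
E
sleep 0
```

>>> play_rows --deltas '[[[0,0.03,0,-4],[0,0,0,-4],[0,0,0,0]]]'

```text
time: 30.18
eef_pos: [565.8, -152.4, 170.3]
tcp_rot: [-0.0, -0.002, 1.0, 0.0]
contact_force: [-1.5, 5.5, 1.9]
gripper_width: 43.4
grip_force: 30.0
```

```bash
python3 m.py
```

```text
t30.32 psi 90.3 Mz 0.076 F [-1.33  5.41  1.59] w43.3 -1.95
```

>>> play_rows --deltas '[[[0,0,0,-5],[0,0,0,0]]]'

```text
time: 30.58
eef_pos: [565.8, -152.3, 170.3]
tcp_rot: [-0.0, 0.042, 0.999, 0.0]
contact_force: [-1.2, 5.9, 1.7]
gripper_width: 43.7
grip_force: 30.0
```

```bash
python3 m.py
```

```text
t30.73 psi 85.3 Mz 0.111 F [-1.29  5.55  1.73] w43.4 -1.86
```

>>> play_rows --deltas '[[[0,0.05,0,-5],[0,0,0,0]]]'

```text
time: 30.98
eef_pos: [565.9, -152.1, 170.3]
tcp_rot: [-0.0, 0.085, 0.996, -0.0]
contact_force: [-1.6, 2.7, 1.6]
gripper_width: 43.3
grip_force: 30.0
```

```bash
python3 m.py
```

```text
t31.12 psi 80.3 Mz 0.119 F [-3.04  3.27  1.27] w43.7 -1.78
```

>>> play_rows --deltas '[[[0,0,0,-5],[0,0,0,0]]]'

```text
time: 31.38
eef_pos: [565.9, -152.1, 170.3]
tcp_rot: [-0.0, 0.128, 0.992, 0.0]
contact_force: [-2.4, 3.7, 1.5]
gripper_width: 43.7
grip_force: 30.0
```

```bash
python3 m.py
```

```text
t31.52 psi 75.4 Mz 0.134 F [-1.51  3.39  1.21] w43.6 -1.69
```

>>> play_rows --deltas '[[[0,0,0,-5],[0,0,0,0]]]'

```text
time: 31.78
eef_pos: [565.9, -152.0, 170.3]
tcp_rot: [-0.0, 0.171, 0.985, 0.0]
contact_force: [-2.2, 4.6, 1.3]
gripper_width: 43.8
grip_force: 30.0
```

```bash
python3 m.py
```

```text
t31.93 psi 70.4 Mz 0.137 F [-1.71  4.7   1.5 ] w43.4 -1.6
```

>>> play_rows --deltas '[[[0,0,0,-5],[0,0,0,0]]]'

```text
time: 32.17
eef_pos: [565.9, -151.9, 170.4]
tcp_rot: [-0.0, 0.214, 0.977, 0.0]
contact_force: [-2.3, 5.4, 1.3]
gripper_width: 43.8
grip_force: 30.0
```

```bash
python3 m.py
```

```text
t32.33 psi 65.3 Mz 0.099 F [-1.72  4.64  1.77] w43.7 -1.52
```

>>> play_rows --deltas '[[[-0.02,0.05,0,-5],[0,0,0,0]]]'

```text
time: 32.58
eef_pos: [565.9, -151.7, 170.3]
tcp_rot: [0.0, 0.256, 0.967, -0.0]
contact_force: [-0.0, 1.2, -0.2]
gripper_width: 43.3
grip_force: 30.0
```

```bash
python3 m.py
```

```text
t32.73 psi 60.4 Mz 0.107 F [ 0.18  1.87 -0.5 ] w43.3 -1.43
```

>>> play_rows --deltas '[[[0,0,0,-5],[0,0,0,0]]]'

```text
time: 32.98
eef_pos: [565.9, -151.7, 170.3]
tcp_rot: [0.0, 0.298, 0.955, 0.0]
contact_force: [2.0, 1.8, -1.8]
gripper_width: 43.7
grip_force: 30.0
```

```bash
python3 m.py
```

```text
t33.12 psi 55.4 Mz 0.109 F [ 1.85  1.6  -2.05] w44.0 -1.34
```

>>> play_rows --deltas '[[[0,0,0,-5],[0,0,0,0]]]'

```text
time: 33.38
eef_pos: [566.0, -151.6, 170.4]
tcp_rot: [0.0, 0.339, 0.941, 0.0]
contact_force: [2.3, 1.2, -2.2]
gripper_width: 43.3
grip_force: 30.0
```

```bash
python3 m.py
```

```text
t33.52 psi 50.4 Mz 0.103 F [ 3.62  1.34 -2.18] w43.9 -1.25
```

>>> play_rows --deltas '[[[0,0,0,-5],[0,0,0,0]]]'

```text
time: 33.78
eef_pos: [566.0, -151.5, 170.3]
tcp_rot: [0.0, 0.38, 0.925, 0.0]
contact_force: [4.4, 3.2, -2.9]
gripper_width: 43.9
grip_force: 30.0
```

```bash
python3 m.py
```

```text
t33.92 psi 45.4 Mz 0.163 F [ 4.83  1.96 -3.13] w43.6 -1.17
```

>>> play_rows --deltas '[[[0.04,0.02,0,-5],[0,0,0,0]]]'

```text
time: 34.17
eef_pos: [566.2, -151.4, 170.4]
tcp_rot: [0.0, 0.42, 0.908, -0.0]
contact_force: [3.0, 1.8, -2.5]
gripper_width: 43.5
grip_force: 30.0
```

```bash
python3 m.py
```

```text
t34.33 psi 40.4 Mz 0.256 F [ 3.66  1.47 -2.71] w43.4 -1.08
```

>>> play_rows --deltas '[[[0,0,0,-5],[0,0,0,0]]]'

```text
time: 34.58
eef_pos: [566.2, -151.4, 170.4]
tcp_rot: [0.0, 0.459, 0.888, -0.0]
contact_force: [2.3, 1.1, -1.5]
gripper_width: 43.8
grip_force: 30.0
```

```bash
python3 m.py
```

```text
t34.73 psi 35.3 Mz -0.029 F [ 3.21  0.41 -2.6 ] w43.4 -0.99
```

>>> play_rows --deltas '[[[0,0,0,-5],[0,0,0,0]]]'

```text
time: 34.98
eef_pos: [566.2, -151.4, 170.4]
tcp_rot: [0.0, 0.498, 0.867, 0.0]
contact_force: [4.6, 1.1, -2.1]
gripper_width: 43.8
grip_force: 30.0
```

```bash
python3 m.py
```

```text
t35.12 psi 30.3 Mz -0.113 F [ 3.27  1.24 -2.16] w43.9 -0.9
```

>>> play_rows --deltas '[[[0,0,0,-5],[0,0,0,0]]]'

```text
time: 35.38
eef_pos: [566.4, -151.3, 170.4]
tcp_rot: [0.0, 0.535, 0.845, 0.0]
contact_force: [5.7, 1.6, -3.6]
gripper_width: 43.7
grip_force: 30.0
```

```bash
python3 m.py
```

```text
t35.52 psi 25.3 Mz 0.039 F [ 4.99  1.99 -2.91] w43.5 -0.82
```

>>> play_rows --deltas '[[[0.03,0.02,0,-5],[0,0,0,-5],[0,0,0,0]]]'

```text
time: 35.9
eef_pos: [566.8, -151.1, 170.4]
tcp_rot: [0.0, 0.607, 0.795, 0.0]
contact_force: [5.0, 2.3, -3.5]
gripper_width: 43.5
grip_force: 30.0
```

```bash
python3 m.py
```

```text
t36.05 psi 15.4 Mz 0.288 F [ 5.53  1.85 -3.11] w43.6 -0.64
```

>>> play_rows --deltas '[[[0,0,0,-5],[0,0,0,0]]]'

```text
time: 36.3
eef_pos: [566.6, -151.2, 170.4]
tcp_rot: [0.0, 0.641, 0.768, 0.0]
contact_force: [5.2, 0.3, -3.9]
gripper_width: 43.3
grip_force: 30.0
```

```bash
python3 m.py
```

```text
t36.45 psi 10.4 Mz -0.096 F [ 5.2   1.06 -3.41] w43.7 -0.55
```

>>> play_rows --deltas '[[[0,0,0,-5],[0,0,0,0]]]'

```text
time: 36.7
eef_pos: [566.7, -151.2, 170.4]
tcp_rot: [0.0, 0.674, 0.739, 0.0]
contact_force: [6.4, 0.5, -4.1]
gripper_width: 43.5
grip_force: 30.0
```

```bash
python3 m.py
```

```text
t36.85 psi 5.4 Mz -0.086 F [ 6.11  0.82 -3.63] w43.4 -0.47
```

>>> play_rows --deltas '[[[0,0,0,-3],[0,0,0,0]]]'

```text
time: 37.1
eef_pos: [566.9, -151.1, 170.4]
tcp_rot: [0.0, 0.693, 0.721, 0.0]
contact_force: [7.1, 1.6, -3.8]
gripper_width: 43.4
grip_force: 30.0
```

```bash
python3 m.py
```

```text
t37.25 psi 2.4 Mz 0.047 F [ 7.4   2.12 -4.19] w43.6 -0.41
```

>>> play_rows --deltas '[[[0.05,0,0,-5],[0,0,0,-5],[0,0,0,0]]]'

```text
time: 37.62
eef_pos: [567.3, -151.1, 170.4]
tcp_rot: [0.0, 0.753, 0.658, 0.0]
contact_force: [8.0, 1.1, -3.3]
gripper_width: 43.9
grip_force: 30.0
```

```bash
python3 m.py
```

```text
t37.77 psi -7.6 Mz 0.260 F [ 7.45  1.98 -3.63] w43.5 -0.24
```

>>> play_rows --deltas '[[[0,0,0,-5],[0,0,0,0]]]'

```text
time: 38.02
eef_pos: [567.2, -151.2, 170.4]
tcp_rot: [0.0, 0.781, 0.625, 0.0]
contact_force: [5.6, 0.7, -4.4]
gripper_width: 43.2
grip_force: 30.0
```

```bash
python3 m.py
```

```text
t38.17 psi -12.6 Mz -0.076 F [ 5.25  0.77 -3.3 ] w43.5 -0.15
```

>>> play_rows --deltas '[[[0,0,0,-4],[0,0,0,0]]]'

```text
time: 38.42
eef_pos: [567.3, -151.2, 170.4]
tcp_rot: [0.0, 0.802, 0.597, 0.0]
contact_force: [7.0, 0.4, -3.8]
gripper_width: 43.7
grip_force: 30.0
```

```bash
python3 m.py
```

```text
t38.58 psi -16.6 Mz -0.084 F [ 6.4   0.75 -3.52] w43.3 -0.08
```

>>> play_rows --deltas '[[[0.05,-0.02,0,-2.4],[0,0,0,0],[0,0,0,0]]]'

```text
time: 38.95
eef_pos: [567.4, -151.2, 170.4]
tcp_rot: [-0.0, 0.814, 0.58, 0.0]
contact_force: [5.2, 2.5, -2.0]
gripper_width: 43.6
grip_force: 30.0
```

```bash
python3 m.py
```

```text
t39.10 psi -19.1 Mz 0.056 F [ 4.76  1.79 -2.88] w43.9 -0.04
```

>>> play_rows --deltas '[[[0,0,0,0],[0,0,0,0],[0,0,0,0],[0,0,0,0],[0,0,0,0],[0,0,0,0]]]' --gripper 0.2

```text
time: 39.85
eef_pos: [567.4, -151.3, 170.4]
tcp_rot: [0.0, 0.815, 0.58, -0.0]
contact_force: [0.5, -0.3, -1.1]
gripper_width: 76.1
grip_force: 0.0
```

>>> play_rows --deltas '[[[0,0,0.5,0],[0,0,1.5,0],[0,0,2,0],[0,0,2,0],[0,0,2,0],[0,0,2,0],[0,0,2,0],[0,0,1,0]]]'

```text
time: 40.85
eef_pos: [567.6, -151.4, 302.3]
tcp_rot: [0.001, 0.815, 0.58, 0.001]
contact_force: [0.9, -0.1, -0.5]
gripper_width: 75.8
grip_force: 0.0
```

>>> play_rows --deltas '[[[-1,4,0,0],[-2,6,0,0],[-2,6,0,0],[-2,6,0,0],[-2,6,0,0],[-1,3,0,0],[0,0,0,0],[0,0,0,0]]]'

```text
time: 41.85
eef_pos: [468.6, 155.4, 300.5]
tcp_rot: [0.0, 0.815, 0.58, 0.0]
contact_force: [-0.3, 0.3, -0.7]
gripper_width: 75.9
grip_force: 0.0
```

```bash
python3 - <<'E'
from h import *
a=get_image('top')[:,:,::-1];b=get_image('side')[:,:,::-1]
z=lambda im,x,y,w,h,s:cv2.resize(im[y:y+h,x:x+w],None,fx=s,fy=s,interpolation=cv2.INTER_CUBIC)
o=np.zeros((592,800,3),np.uint8);o[:560,:400]=z(b,210,125,50,70,8);o[:384,410:794]=z(a,305,147,32,32,12)
cv2.imwrite('pics/c8.png',o)
s=monitor.observe();print(s['time'],s['eef_pos'],s['contact_force'])
E
```

```text
41.95 [468.76953407 154.89396689 300.34466172] [0.29042884 0.64333944 0.25949011]
```

View pics/c8.png

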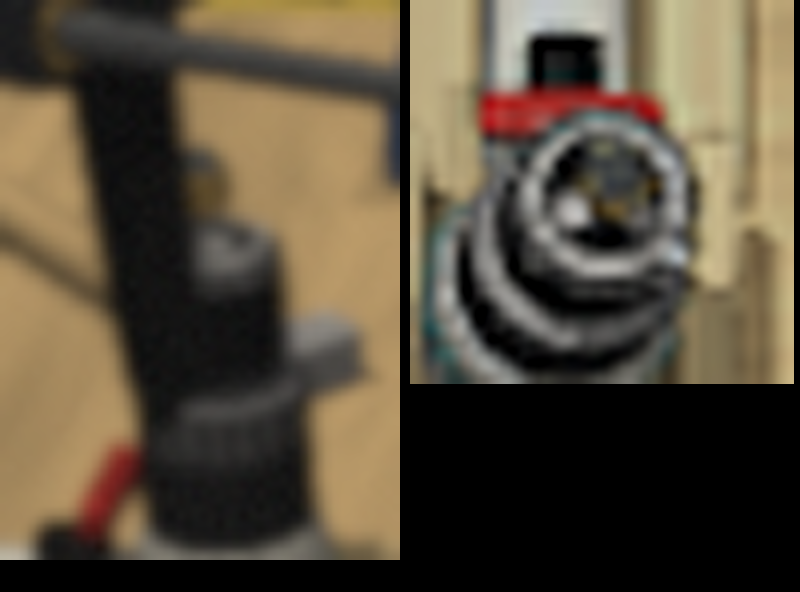

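The top view shows the collar in the middle of the closed jaws, with the sleeve mark at crop (678,257). The side view shows the bit standing upright in the chuck, with its lower part partly hidden by a finger. The torque showed three full clicks, with peaks of 0.26, 0.29 and 0.26 N m, each followed by a dip to negative. The arm is clear of everything, so I'm handing in.

```bash
python3 -c "
from plant import arm
print(arm.close_job())"
```

```text
the job is handed in; nothing more can be done
None
```

The countersink is seated at the bottom of the chuck, the sleeve was turned clockwise for three clicks counted from the torque readings, and the chuck was let go; the job was handed in at about 42 s and returned no verdict.

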